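# Fit the R-clip to the microscope boom

### The job

Secure the camera carrier on the microscope's horizontal boom: take the R-clip (the pin with the bent spring leg, not the two plain pins) from the parking rail and push its straight leg down through the cross-hole near the boom's free end, until its collar sits on the boom. Its bent leg must ride over the boom's side and end up hugging it. Let go of the clip.

Things in the scene. Friction and masses are not known exactly. Their poses are not given: they have to be found in the camera images.
- clip_head (a point): Grasp point of the R-clip (6 mm steel wire, 118 mm tall, 0.1 kg, standing upright in a parking rail), inside its coil head, on the line of the straight leg. z up; x from straight leg to bent leg; y across the clip. The coil is a flat disc 28 mm across, 12 mm thick along y, centred 6 mm to +x of here: grip its two flat faces from above. A 30 mm wide collar has its underside 54 mm below.
- clip_tip (a point): Tapered lower tip of the straight leg (6 mm thick), 104 mm below clip_head, same axes. It stands 50 mm deep in one of 3 holes, 80 mm apart, of a fixed aluminium rail 60 mm high, 22 mm wide; the collar rests on the rail. Lift straight up 60 mm or more to free it. The other holes hold plain pins without bent leg (one coil head, one T bar); which hole is which varies.
- bent_end (a point): Free end of the bent leg: 27 mm to +x of the straight leg, 2 mm above its tip. The leg swings outward on a soft spring in the coil. It bows out to 26 mm for the boom, comes in to a neck 16.5 mm from the straight leg 16 mm above the tip, then flares to this end. Pushed down, it rides over the boom's side, yields about 7 mm (a few N) and snaps in below the boom's middle.
- boom_hole (a point): Centre of the cross-hole, on the axis of a level 40 mm steel bar, 150 mm above the bench. y along the boom to its free end (38 mm off), z up. Hole 16 mm wide, right through, opening on flats 15 mm above and below. The clip's x must lie square across the boom, bent leg on either side. Seated: tip 35 mm below, clip_head 69 mm above here. Camera carrier 125 mm off at -y, up to 45 mm above here.
Mind the look-alikes: they are no part of the job. Leave any purple or yellow look-alike of the part that bears clip_head alone.

How it is judged:
At the end, for the whole second after the job is handed in: R-clip released with its straight leg through the cross-hole: tip 25 mm or more below the boom axis, within 15 mm of the hole line, head above the boom (collar within 10 mm of its seat); bent leg's end 12 mm or more below the axis, clip square across the boom within 28 degrees (z of clip_tip in the frame of boom_hole below -0.025 m and z of clip_head in the frame of boom_hole above 0.05 m and x of clip_tip in the frame of boom_hole between -0.015 and 0.015 m and y of clip_tip in the frame of boom_hole between -0.015 and 0.015 m and z of bent_end in the frame of boom_hole below -0.012 m and angle between the x axis of clip_tip and the x axis of boom_hole, either way round below 0.5 rad); the robot touches nothing.
It also fails if it takes over 35 s, if anything falls off the work surface, if the arm or the gripper's body presses on something with over 40 N, if the wrist force passes 120 N, or if a joint passes its speed limit or range.

### The arm

A 7-joint arm with a two-finger parallel gripper is mounted at the origin on the work surface. World frame = base frame: x ahead of the robot, y to its left, z up, the work surface at z = 0. Lengths are in m, angles in rad, forces in N, time in s.
With the tool pointing down it reaches from about 0.425 to 0.925 m from the base axis. Payload 6.8 kg.
Tool frame: the origin (TCP) lies on the front face of the gripper's body, between the roots of the fingers; the fingertips stand 73 mm ahead of it and the grasp point (between the pads) lies r.pinch_z ahead of it (r.pinch_z is the distance from the TCP to the grasp point, in m); z points along the fingers, y is the direction in which the jaws open and shut (so a half turn about z gives the same grasp; the last joint's range is limited). The gripper opens to 85 mm and grips with 20 to 120 N. Pads are 22 mm wide; open, the fingers measure 114 mm over their backs; the gripper's body (76 mm by 85 mm) begins 54 mm behind the grasp point. The pads swing forward as they close: fully open they stand 13 mm farther back than shut.
Start: joints at [-1.446, 0.477, 0.022, 1.555, -0.011, 1.109, -0.083], TCP at [0.156, 0.657, 0.304] pointing down, gripper open.
Joint ranges: [-2.96, 2.96], [-0.34, 2.1], [-1.41, 1.46], [0.24, 2.44], [-1.37, 4.51], [0.17, 1.92], [-2.96, 2.96]. Speed limits (rad/s): [2.39, 2.39, 3.14, 3.14, 3.14, 3.14, 3.14].

### API

Orientations are given as a rotation vector (axis times angle).
In Python, from bench import readout, grab_frame, r, search_frame, masks_of, tip_of gives the robot as it stands.
- The arm moves only by the tool step_arm, never from a script. Its argument "commands" is a list of rows, each a list of 7 numbers: the shift along the tool's x, y, z as a fraction of full scale, then the turn, a rotation vector about the tool's x, y, z as a fraction of full scale, then the gripper's target within -1 to 1 (shut at 1, half-way at 0, fully open at -1). In form: [[tx, ty, tz, ax, ay, az, hand], ...]. A call has exactly 10 rows; each row is the pose to reach, as a shift and turn from the pose measured when the call began, along the tool's axes at that moment, turning the shorter way round; what a row does not reach only later rows make up. Full scale, the value 1, is 500 mm for a shift and 360 degrees for a turn. A row lasts 1/8 s, in which the tool goes at most 62.5 mm and 10.7 degrees, less where a joint would pass 70% of its speed; a pose out of reach is approached as far as the arm can. A call with a number of a shift or a turn outside -1 to 1 is refused whole. A call with a gripper value outside its range is refused whole. The fingers move at their own pace and stop on an object; "newtons" is the grip in N (left out, the last holds). Time passes only in rows, so rows that repeat a pose let the fingers close, or fill a call up. It gives the time, the measured TCP pose, the force and the opening at its end, in the units of the state.
- readout.get_obs(): the state, without advancing time (a new reading comes with each control period).
- grab_frame(name): name is "side" or "top" or "wrist"; returns a dict with "img" (420x560x3 uint8, red, green, blue), "K" (3x3 intrinsics, pixels), "world_to_cam" (4x4, takes a point from world to camera coordinates). Camera axes: x right, y down, z forward; pixel columns grow to the right and rows downward; lengths in m; the calibration is good to about 2 mm. A picture is of the moment at which its call begins. There is no depth.
- r.hand_in(): hands the job in, once; it reports no verdict.
Trained networks look in a picture, given as the dict that the camera call returned (one of the last four; its "shot" number tells which), for a name from the list of things; names that differ only in an ending like _2 or _b are one class to them, and where a whole thing is asked for, a point or a joint stands for the part that bears it (a point fixed in the world has none). Each returns a list of dicts, best first, with "p" (0 to 1); they miss things now and then, are a little off and sometimes report something else, mostly with a low value. They report only what shows in the picture. A call takes as long as a camera call. They do not tell look-alikes from the thing itself.
- search_frame(thing, picture): "extent" ([centre column, centre row, width, height] in pixels, round what is visible of it).
- masks_of(thing, picture): "pixels" (420x560 bool, what is visible of it) and "extent" ([centre column, centre row, width, height] in pixels, round what is visible of it).
- tip_of(thing, picture): "point" ([column, row] in pixels: a listed point, or the origin of a listed thing).
The state is a dict: "clock": time; "joints": joint angles; "qvel": joint speeds; "tau": joint torques, N m; "tcp_pos": TCP position; "orientation": TCP orientation; "contact_force": force on the tool from outside, world axes, zero at the start; "moment": the same for the moment, N m; "grip_width": finger opening in m.
Only numpy, scipy, OpenCV 4.12 (cv2) and the standard library are available. Lean on these libraries where they do the work, as an engineer would, in place of code of your own. Each camera call takes 0.05 s, during which the arm holds its last target. There are 200 camera calls.

## Working session

There is one attempt and no reset: what is moved stays moved. The work goes in short steps, Python scripts to look and compute and a tool call to move; the robot and the scene stay as the last step left them, time stands still between calls to the robot, and variables do not carry over. Pictures are saved under pics/ and viewed, about 8 in all and at most 12, crops included, and the job is handed in when it is done.

Besides the shell and the picture viewer there is one more tool, called as a command line: name --pt "numbers of a row" for each row, then --argument value for the rest. step_arm: Moves the arm, as the interface text tells. Its arguments: {"type":"object","properties":{"commands":{"type":"array"},"newtons":{"type":"number"}},"required":["commands"]}

```bash
mkdir -p pics; ls; cat > h.py <<'E'
import numpy as np, cv2
from scipy.spatial.transform import Rotation as R
from bench import readout, grab_frame, r, search_frame, masks_of, tip_of
def save(f,n): cv2.imwrite(f'pics/{n}.png',f['img'][:,:,::-1])
def ray(f,px):
    M=f['world_to_cam']; d=np.linalg.inv(f['K'])@[px[0],px[1],1]
    d=M[:3,:3].T@d; return -M[:3,:3].T@M[:3,3], d/np.linalg.norm(d)
def atz(f,px,z):
    o,d=ray(f,px); return o+d*(z-o[2])/d[2]
def tri(fp):
    A=np.zeros((3,3));b=np.zeros(3)
    for f,p in fp:
        o,d=ray(f,p);P=np.eye(3)-np.outer(d,d);A+=P;b+=P@o
    X=np.linalg.solve(A,b)
    return X,[np.linalg.norm((np.eye(3)-np.outer(d,d))@(X-o)) for o,d in (ray(f,p) for f,p in fp)]
def proj(f,X):
    c=f['world_to_cam']@np.append(X,1); c=f['K']@c[:3]; return c[:2]/c[2]
E
python3 - <<'E'
from h import *
print(readout.get_obs(), r.pinch_z)
for n in ['side','top','wrist']:
    f=grab_frame(n); save(f,n+'0')
    for t in ['clip_head','clip_tip','bent_end','boom_hole']:
        for d in tip_of(t,f)[:3]: 
            print(n,t,np.round(d['point']),round(d['p'],2), atz(f,d['point'],{'clip_head':.114,'clip_tip':.01,'bent_end':.012,'boom_hole':.15}[t]).round(3))
    print(ray(f,[280,210])[0].round(3),ray(f,[280,210])[1].round(3))
a=[cv2.imread(f'pics/{n}0.png') for n in ['side','top','wrist']]
E
```

```text
pics
{'clock': 0.0, 'joints': array([-1.44612008,  0.47780195,  0.02233974,  1.55648516, -0.01148884,
        1.10928156, -0.08309775]), 'qvel': array([-8.00939710e-04, -6.86810524e-04,  1.33607053e-03,  3.37374592e-04,
       -5.55628300e-05, -1.01277176e-03, -8.88601524e-04]), 'tau': array([ 1.16585703e-03, -5.96456087e+01,  1.60751615e+00, -2.81200129e+01,
        1.24338051e-02,  9.18196019e-03,  1.05726917e-05]), 'tcp_pos': array([0.15560874, 0.65633463, 0.30291012]), 'orientation': array([-3.64766739e-01, -3.12027562e+00,  2.90050065e-03]), 'contact_force': array([-0.04780167, -0.23305738,  1.08181315]), 'moment': array([-0.05868429, -0.04774657, -0.0409283 ]), 'grip_width': 0.08581257037463319} 0.0539
side clip_head [282. 238.] 0.67 [0.362 0.023 0.114]
side clip_head [199. 206.] 0.6 [0.26  0.166 0.114]
side clip_tip [152. 207.] 0.87 [0.187 0.324 0.01 ]
side clip_tip [316. 217.] 0.83 [0.5   0.129 0.01 ]
side clip_tip [236. 256.] 0.7 [0.302 0.105 0.01 ]
side bent_end [155. 204.] 0.5 [0.194 0.328 0.012]
side bent_end [232. 250.] 0.43 [0.302 0.123 0.012]
side boom_hole [408. 252.] 0.82 [ 0.509 -0.119  0.15 ]
[ 0.155 -0.384  0.617] [ 0.324  0.647 -0.69 ]
top clip_head [300. 155.] 0.86 [0.563 0.075 0.114]
top clip_head [212. 288.] 0.76 [0.284 0.261 0.114]
top clip_head [292. 233.] 0.69 [0.396 0.095 0.114]
top clip_tip [191. 331.] 0.93 [0.183 0.321 0.01 ]
top clip_tip [290. 279.] 0.69 [0.297 0.096 0.01 ]
top clip_tip [343. 138.] 0.59 [ 0.624 -0.03   0.01 ]
top bent_end [182. 323.] 0.6 [0.2   0.342 0.012]
top bent_end [346. 151.] 0.59 [ 0.594 -0.036  0.012]
top bent_end [277. 279.] 0.49 [0.297 0.127 0.012]
top boom_hole [397. 180.] 0.6 [ 0.505 -0.122  0.15 ]
[0.334 0.119 1.239] [ 0.099 -0.    -0.995]
wrist clip_head [ 43. 326.] 0.81 [0.228 0.384 0.114]
wrist clip_tip [ 37. 263.] 0.83 [0.191 0.305 0.01 ]
wrist bent_end [ 67. 263.] 0.51 [0.199 0.347 0.012]
[0.085 0.674 0.374] [ 0.287 -0.079 -0.955]
```

View pics/side0.png

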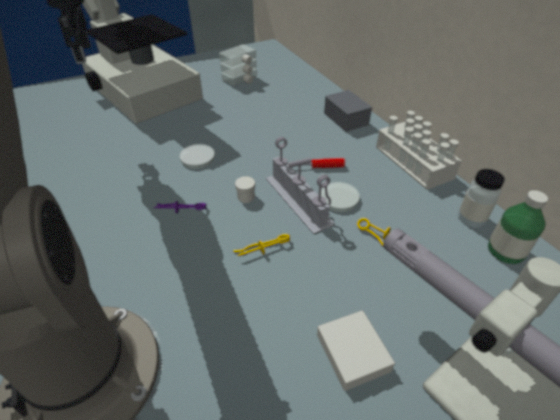

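View pics/top0.png

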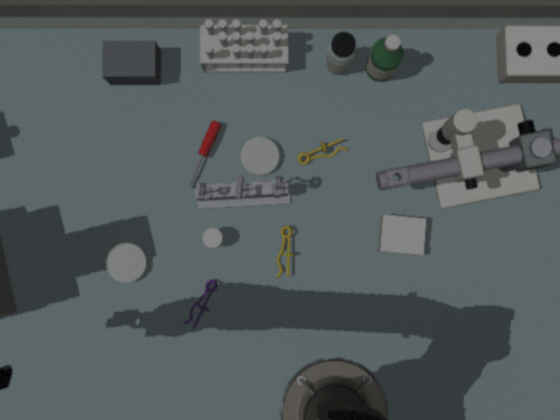

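The side view shows the rail near (298,195) with three upright pins, and the boom hole near (410,247). The top view shows the rail at (243,192) and the boom end at (395,177). The purple and yellow clips are decoys lying on the bench. I'll zoom in on the rail and the boom.

```bash
python3 - <<'E'
from h import *
s=cv2.imread('pics/side0.png');t=cv2.imread('pics/top0.png')
z=lambda im,x,y,w,h,k:cv2.resize(im[y:y+h,x:x+w],(w*k,h*k),interpolation=cv2.INTER_CUBIC)
a=z(s,260,125,100,110,4); b=z(t,190,165,110,55,4)
c=z(t,370,150,100,55,4)
o=np.zeros((520,800,3),np.uint8); o[:440,:360]=a[:, :360]; o[:220,360:800]=b; o[230:450,380:780]=c
cv2.imwrite('pics/crop1.png',o)
E
```

```text
(no output)
```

View pics/crop1.png

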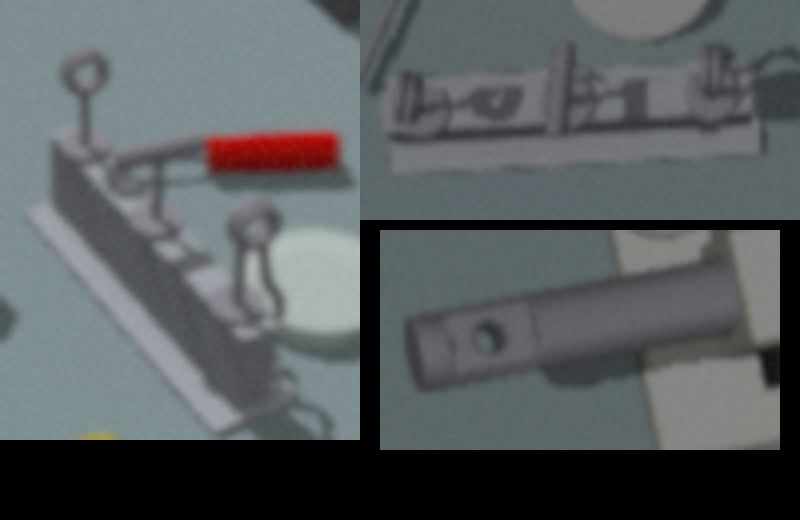

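The crop shows the R-clip at the right-hand (−y) end of the rail in the top view, head about (278,182) top and (323.8,181) side, with its bent leg on the far (+x) side. The other two are the coil pin and the T bar. The boom's cross-hole is at about (397,176.8) top.

```bash
python3 - <<'E'
from h import *
s=grab_frame('side');t=grab_frame('top')
X,e=tri([(s,(323.8,181)),(t,(278.5,182.5))]);print('coil',X,e)
print('coil top z=.12', atz(t,(278.5,182.5),.116))
print('hole',atz(t,(397,176.8),.165), atz(s,(411,247),.165))
for n,p in [('rail L',(197+1,189-1.5)),('rail R',(190+97,165+23))]: print(n,atz(t,p,.06))
a=atz(t,(370+(415-380)/4,150+(355-230)/4),.15);b=atz(t,(370+(735-380)/4,150+(282-230)/4),.15);print('boom',a,b,np.degrees(np.arctan2(-(a-b)[0],(a-b)[1])))
# rail edges
l=atz(t,(190+(395-360)/4,165+135/4),.06);q=atz(t,(190+(755-360)/4,165+122/4),.06);print('rail near edge',l,q,np.degrees(np.arctan2(-(l-q)[0],(l-q)[1])))
o=readout.get_obs();print(R.from_rotvec(o['orientation']).as_matrix().round(3))
for d in search_frame('clip_head',s)[:6]+masks_of('clip_head',t)[:6]:print(np.round(d['extent']),round(d['p'],2))
E
```

```text
coil [0.50508565 0.12115999 0.11613871] [np.float64(0.0008943493893506812), np.float64(0.0008943493893507683)]
coil top z=.12 [0.5043109  0.12158529 0.116     ]
hole [ 0.50778442 -0.11990477  0.165     ] [ 0.50703572 -0.12168487  0.165     ]
rail L [0.50220566 0.30028416 0.06      ]
rail R [0.50037518 0.10287266 0.06      ]
boom [ 0.50106002 -0.08525214  0.15      ] [ 0.53868592 -0.25241399  0.15      ] 12.685110697993096
rail near edge [0.47708501 0.29843704 0.06      ] [0.48356287 0.09907948 0.06      ] 1.8610933991997969
[[-0.973  0.231 -0.   ]
 [ 0.231  0.973  0.   ]
 [ 0.     0.    -1.   ]]
[182. 208.  55.  19.] 0.89
[374. 227.  34.  26.] 0.67
[323. 191.  17.  32.] 0.65
[262. 244.  58.  25.] 0.58
[204. 302.  34.  46.] 0.84
[285. 252.  12.  54.] 0.76
[322. 153.  48.  25.] 0.68
[277. 186.  12.  14.] 0.59
```

step_arm --pt "-0.2 -0.18 0 0 0 -0.01 0" --pt "-0.4 -0.35 0.02 0 0 -0.02 0" --pt "-0.6 -0.55 0.04 0 0 -0.03 0" --pt "-0.8 -0.75 0.046 0 0 -0.042 0" --pt "-0.927 -0.882 0.046 0 0 -0.042 0" --pt "-0.927 -0.882 0.046 0 0 -0.042 0" --pt "-0.927 -0.882 0.046 0 0 -0.042 0" --pt "-0.927 -0.882 0.046 0 0 -0.042 0" --pt "-0.927 -0.882 0.046 0 0 -0.042 0" --pt "-0.927 -0.882 0.046 0 0 -0.042 0" --newtons 60

```text
clock: 2.2
tcp_pos: [0.4977, 0.1321, 0.2818]
orientation: [-0.049, 3.14, 0.001]
contact_force: [0.6, 0.8, -0.4]
grip_width: 0.0427
```

```bash
python3 - <<'E'
from h import *
f=grab_frame('wrist');save(f,'w1');o=readout.get_obs();print(o['tcp_pos'],R.from_rotvec(o['orientation']).as_matrix().round(3)[:2])
for t,z in [('clip_head',.114),('clip_tip',.01),('bent_end',.012)]:
    for d in tip_of(t,f)[:3]: print(t,np.round(d['point'],1),round(d['p'],2),atz(f,d['point'],z).round(4))
print(proj(f,[.505,.1205,.116]))
E
```

```text
[0.5014704  0.12322037 0.28194694] [[-1.    -0.021  0.004]
 [-0.021  1.    -0.004]]
clip_head [271.4 211. ] 0.95 [0.5    0.1228 0.114 ]
clip_head [257.8  99.7] 0.77 [0.4122 0.1108 0.114 ]
clip_head [228.5 248.1] 0.55 [0.5352 0.0861 0.114 ]
clip_tip [154.3 278.9] 0.89 [ 0.6301 -0.0303  0.01  ]
bent_end [150.1 255.6] 0.85 [ 0.596  -0.0316  0.012 ]
[268.41265937 217.28423962]
```

View pics/w1.png

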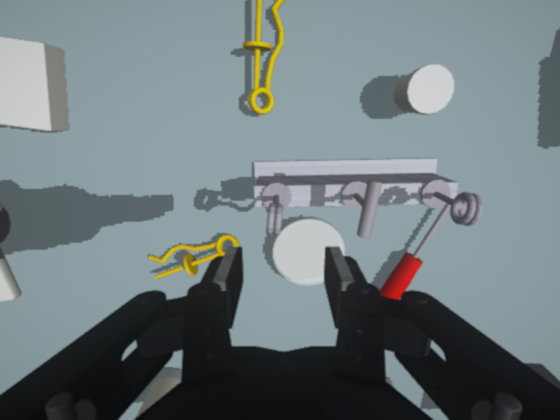

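The wrist view shows the clip's coil edge-on at about (275,218) above the left collar (276,195). The T-bar pin is at (369,208) and the plain coil pin at (467,208).

```bash
python3 - <<'E'
from h import *
f=grab_frame('wrist')
for c in [(276,195),(355,195),(437,193)]: print('collar',atz(f,c,.063).round(4))
for c in [(275,218),(275.5,222)]: print('coil',atz(f,c,.118).round(4))
im=cv2.imread('pics/w1.png')[170:260,230:320]
m=[d for d in masks_of('clip_head',f) if abs(d['extent'][0]-274)<10]
for d in m: print(d['p'],d['extent'])
cv2.imwrite('pics/w1c.png',cv2.resize(im,None,fx=6,fy=6,interpolation=cv2.INTER_CUBIC))
E
```

```text
collar [0.4984 0.1259 0.063 ]
collar [0.4962 0.2052 0.063 ]
collar [0.4918 0.2871 0.063 ]
coil [0.504  0.1265 0.118 ]
coil [0.5075 0.127  0.118 ]
0.63 [275.6, 209.6, 27.3, 56.1]
```

View pics/w1c.png

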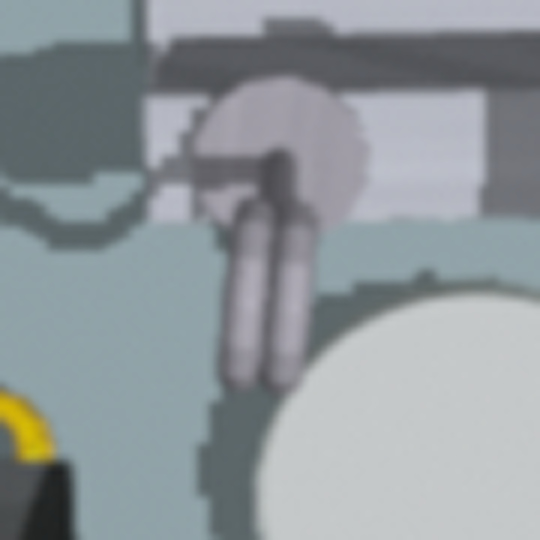

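```bash
python3 - <<'E'
from h import *
f=grab_frame('wrist');o=readout.get_obs();print(o['clock'],o['tcp_pos'],R.from_rotvec(o['orientation']).as_matrix().round(3)[:2])
print([atz(f,d['point'],.114) for d in tip_of('clip_head',f)[:1]],[atz(f,d['extent'][:2],.065) for d in masks_of('clip_head',f) if abs(d['extent'][0]-274)<10])
E
```

```text
2.55 [0.49611166 0.13535236 0.28143445] [[-0.999 -0.034 -0.   ]
 [-0.034  0.999  0.001]]
[array([0.41286664, 0.11256192, 0.114     ])] [array([0.51203898, 0.12624325, 0.065     ]), array([0.37307384, 0.11553399, 0.065     ])]
```

```bash
python3 - <<'E'
from h import *
for i in range(6):
    f=grab_frame('wrist');o=readout.get_obs();print(o['clock'],o['tcp_pos'].round(4),np.abs(o['qvel']).max().round(4),o['joints'].round(3), ray(f,[280,210])[0].round(4))
E
```

```text
2.7 [0.4962 0.1351 0.2815] 0.0061 [-0.6    0.238  0.25   1.974 -0.073  0.938  1.291] [0.4232 0.1332 0.3513]
2.75 [0.4963 0.1349 0.2815] 0.0055 [-0.599  0.238  0.25   1.974 -0.073  0.938  1.291] [0.4233 0.133  0.3513]
2.8 [0.4964 0.1346 0.2815] 0.0048 [-0.599  0.238  0.25   1.974 -0.073  0.938  1.291] [0.4233 0.1328 0.3513]
2.85 [0.4965 0.1344 0.2814] 0.0043 [-0.599  0.239  0.25   1.974 -0.073  0.938  1.291] [0.4234 0.1326 0.3513]
2.9 [0.4966 0.1342 0.2815] 0.0046 [-0.599  0.239  0.251  1.974 -0.073  0.938  1.291] [0.4235 0.1325 0.3513]
2.95 [0.4966 0.1341 0.2814] 0.0038 [-0.599  0.239  0.251  1.974 -0.073  0.938  1.291] [0.4236 0.1323 0.3513]
```

step_arm --pt "-0.018 -0.018 0.04 0 0 0 0" --pt "-0.018 -0.018 0.08 0 0 0 0" --pt "-0.018 -0.018 0.113 0 0 0 0" --pt "-0.018 -0.018 0.113 0 0 0 0" --pt "-0.018 -0.018 0.113 0 0 0 0" --pt "-0.018 -0.018 0.113 0 0 0 0" --pt "-0.018 -0.018 0.113 0 0 0 0" --pt "-0.018 -0.018 0.113 0 0 0 0" --pt "-0.018 -0.018 0.113 0 0 0 0" --pt "-0.018 -0.018 0.113 0 0 0 0"

```text
clock: 4.2
tcp_pos: [0.5059, 0.1254, 0.225]
orientation: [-0.05, 3.141, 0.0]
contact_force: [0.5, 0.0, 1.1]
grip_width: 0.043
```

```bash
python3 - <<'E'
from h import *
f=grab_frame('wrist');save(f,'w2');o=readout.get_obs();print(o['clock'],o['tcp_pos'].round(4),np.abs(o['qvel']).max().round(4),R.from_rotvec(o['orientation']).as_matrix().round(3)[:2])
for d in tip_of('clip_head',f)[:4]: print(np.round(d['point'],1),round(d['p'],2),atz(f,d['point'],.114).round(4))
for d in masks_of('clip_head',f)[:4]: print(np.round(d['extent'],1),round(d['p'],2),atz(f,d['extent'][:2],.114).round(4))
print(proj(f,[.505,.1255,.116]), proj(f,o['tcp_pos']-[0,0,.0539]))
E
```

```text
4.25 [0.5059 0.1254 0.2249] 0.0015 [[-0.999 -0.032 -0.   ]
 [-0.032  0.999  0.   ]]
[226.3 264.9] 0.89 [0.5293 0.0881 0.114 ]
[258.4  88.1] 0.84 [0.417  0.1089 0.114 ]
[281.9 225.7] 0.63 [0.4999 0.1248 0.114 ]
[180.4 272.1  92.5  49.3] 0.9 [0.5357 0.0567 0.114 ]
[269.5  51.4  48.8 102.8] 0.7 [0.398  0.1149 0.114 ]
[281.6 220.9  37.9  71.1] 0.67 [0.4966 0.1245 0.114 ]
[282.69282538 234.2401178 ] [282.25950541 279.95653962]
```

View pics/w2.png

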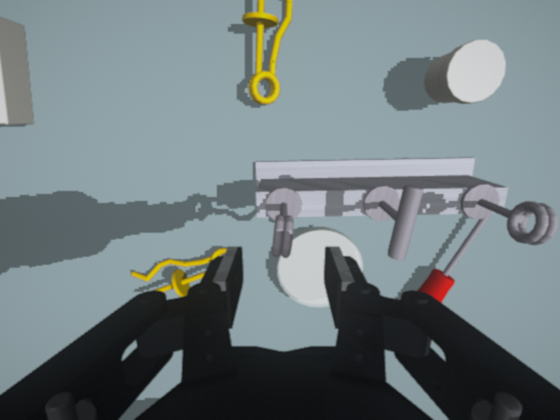

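The wrist view shows the coil at (283,235), midway between the fingers at about 240 and 327, which matches the computed position. I'll descend and grip.

step_arm --pt "0 0 0.03 0 0 0 0" --pt "0 0 0.06 0 0 0 0" --pt "0 0 0.09 0 0 0 0" --pt "0 0 0.114 0 0 0 0" --pt "0 0 0.114 0 0 0 0" --pt "0 0 0.114 0 0 0 1" --pt "0 0 0.114 0 0 0 1" --pt "0 0 0.114 0 0 0 1" --pt "0 0 0.114 0 0 0 1" --pt "0 0 0.114 0 0 0 1" --newtons 60

```text
clock: 5.6
tcp_pos: [0.5065, 0.1256, 0.1685]
orientation: [-0.05, 3.14, 0.001]
contact_force: [0.8, 0.9, 5.9]
grip_width: 0.011
```

step_arm --pt "0 0 -0.04 0 0 0 1" --pt "0 0 -0.08 0 0 0 1" --pt "0 0 -0.14 0 0 0 1" --pt "0 0 -0.2 0 0 0 1" --pt "0 0 -0.26 0 0 0 1" --pt "0 0 -0.32 0 0 0 1" --pt "0 0 -0.36 0 0 0 1" --pt "0 0 -0.36 0 0 0 1" --pt "0 0 -0.36 0 0 0 1" --pt "0 0 -0.36 0 0 0 1" --newtons 60

```text
clock: 6.85
tcp_pos: [0.5056, 0.1253, 0.3472]
orientation: [0.05, -3.14, 0.001]
contact_force: [0.7, -1.2, -2.8]
grip_width: 0.0113
```

```bash
python3 - <<'E'
from h import *
o=readout.get_obs();T=R.from_rotvec(o['orientation']).as_matrix();print(o['clock'],o['tcp_pos'].round(4),T.round(3)[:2],o['grip_width'],o['contact_force'])
a=grab_frame('wrist');b=grab_frame('side');c=grab_frame('top')
save(a,'w3');save(b,'s3');save(c,'t3')
for n,f in zip('wst',(a,b,c)):
    for t,z in [('clip_head',-.054),('clip_tip',-.158),('bent_end',-.156)]:
        for d in tip_of(t,f)[:3]:
            q=atz(f,d['point'],o['tcp_pos'][2]+z)
            if np.linalg.norm(q-o['tcp_pos'])<.22: print(n,t,np.round(d['point'],1),round(d['p'],2),(T.T@(q-o['tcp_pos'])).round(4))
im=np.hstack([cv2.resize(x['img'][y0:y0+200,x0:x0+200,::-1],(400,400)) for x,x0,y0 in ((a,180,200),(b,230,40))])
cv2.imwrite('pics/g3.png',im)
E
```

```text
6.85 [0.5056 0.1253 0.3472] [[-0.999 -0.032 -0.001]
 [-0.032  0.999 -0.   ]] 0.011267128442754707 [ 0.69826847 -1.22237929 -2.78538364]
w clip_head [267.6  98.3] 0.7 [ 0.0805 -0.0057  0.0541]
w clip_head [241.9 226.3] 0.68 [ 0.0268 -0.0179  0.054 ]
w clip_tip [283.2 203.3] 0.86 [0.0077 0.0005 0.158 ]
w clip_tip [266.9   3.7] 0.78 [ 0.1461 -0.0104  0.1581]
w clip_tip [175.7 249.4] 0.62 [-0.0325 -0.0896  0.158 ]
w bent_end [290.2   9. ] 0.75 [0.1424 0.0051 0.1561]
w bent_end [173.7 234.3] 0.72 [-0.0181 -0.0891  0.156 ]
s clip_head [329.5 100.2] 0.72 [ 0.0027 -0.003   0.054 ]
s clip_tip [323.  149.9] 0.57 [0.004  0.0014 0.158 ]
s bent_end [334.9 145.7] 0.67 [-0.0216 -0.0002  0.156 ]
t bent_end [348.4 150.8] 0.44 [-0.0462 -0.1448  0.156 ]
```

View pics/g3.png

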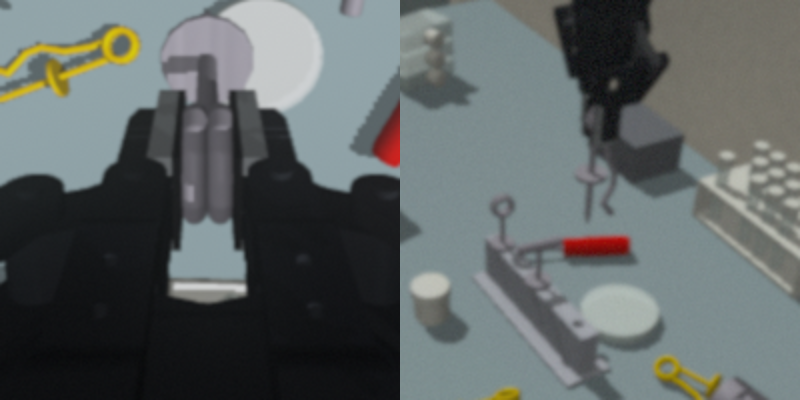

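The clip is gripped upright. The straight leg is at tool x of about +5 mm and the bent leg is toward world +x. Next I'll move above the boom hole.

step_arm --pt "0 -0.06 -0.026 0 0 -0.004 1" --pt "0 -0.14 -0.026 0 0 -0.01 1" --pt "0 -0.22 -0.026 0 0 -0.015 1" --pt "0 -0.3 -0.026 0 0 -0.02 1" --pt "0 -0.38 -0.026 0 0 -0.025 1" --pt "0.001 -0.45 -0.026 0 0 -0.03 1" --pt "0.002 -0.489 -0.026 0 0 -0.03 1" --pt "0.002 -0.489 -0.026 0 0 -0.03 1" --pt "0.002 -0.489 -0.026 0 0 -0.03 1" --pt "0.002 -0.489 -0.026 0 0 -0.03 1" --newtons 60

```text
clock: 8.7
tcp_pos: [0.5131, -0.1176, 0.3613]
orientation: [-0.348, 3.121, 0.001]
contact_force: [-0.2, -0.4, -0.6]
grip_width: 0.0113
```

```bash
python3 - <<'E'
from h import *
a=grab_frame('wrist');o=readout.get_obs();T=R.from_rotvec(o['orientation']).as_matrix();print(o['clock'],o['tcp_pos'].round(4),T.round(3)[:2],np.abs(o['qvel']).max(),o['grip_width'])
b=grab_frame('side')
save(a,'w4');save(b,'s4')
for n,f in zip('ws',(a,b)):
    for t,z in [('clip_tip',o['tcp_pos'][2]-.158),('bent_end',o['tcp_pos'][2]-.156),('boom_hole',.15),('boom_hole',.165)]:
        for d in tip_of(t,f)[:2]:
            q=atz(f,d['point'],z)
            if np.linalg.norm(q-o['tcp_pos'])<.25: print(n,t,np.round(d['point'],1),round(d['p'],2),q.round(4),(T.T@(q-o['tcp_pos'])).round(4))
im=np.hstack([cv2.resize(x['img'][y0:y0+h,x0:x0+w,::-1],(400,500),interpolation=cv2.INTER_CUBIC) for x,x0,y0,w,h in ((a,180,80,200,250),(b,340,140,120,150))])
cv2.imwrite('pics/g4.png',im)
E
```

```text
8.75 [ 0.5131 -0.1178  0.3614] [[-0.975 -0.22   0.001]
 [-0.22   0.975  0.001]] 0.005348839520466562 0.011240262184135612
w clip_tip [322.1 256.2] 0.88 [ 0.5439 -0.0762  0.2034] [-0.0389  0.0336  0.1581]
w clip_tip [489.6  48.8] 0.86 [ 0.3657 -0.0037  0.2034] [0.1189 0.1436 0.1579]
w bent_end [498.3  52.8] 0.91 [0.3674 0.002  0.2054] [0.116  0.1488 0.1559]
w bent_end [320.5 236.8] 0.69 [ 0.5264 -0.0825  0.2054] [-0.0205  0.0314  0.1561]
w boom_hole [278.9 192.7] 0.87 [ 0.5112 -0.1216  0.15  ] [ 0.003  -0.0034  0.2114]
w boom_hole [278.9 192.7] 0.87 [ 0.5075 -0.1222  0.165 ] [ 0.0068 -0.0032  0.1964]
s clip_tip [416.1 225.8] 0.88 [ 0.5109 -0.1155  0.2034] [0.0019 0.0026 0.158 ]
s bent_end [429.6 219.2] 0.64 [ 0.536  -0.1152  0.2054] [-0.0226 -0.0027  0.156 ]
```

View pics/g4.png

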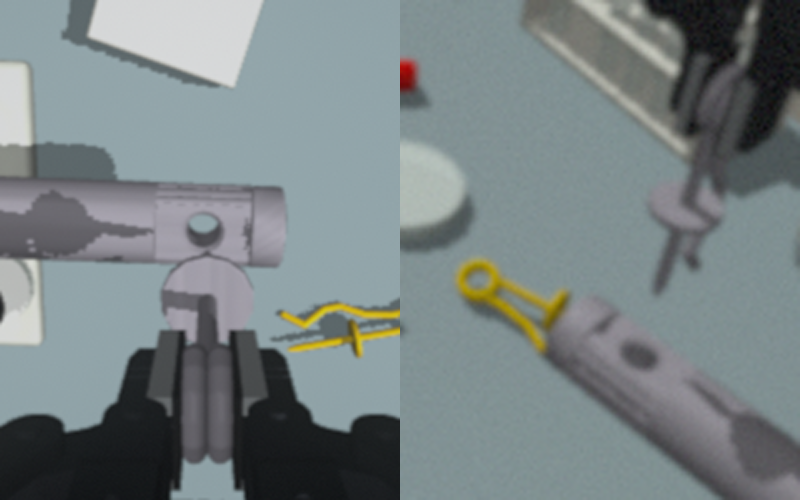

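The wrist crop puts the hole at about (282.7,194.5), in line with the leg column at 283. The side view suggests a few mm of offset, so I'll lower the tip to about 10 mm above the flat and look again.

step_arm --pt "0.002 -0.003 0.02 0 0 0 1" --pt "0.002 -0.003 0.04 0 0 0 1" --pt "0.002 -0.003 0.056 0 0 0 1" --pt "0.002 -0.003 0.056 0 0 0 1" --pt "0.002 -0.003 0.056 0 0 0 1" --pt "0.002 -0.003 0.056 0 0 0 1" --pt "0.002 -0.003 0.056 0 0 0 1" --pt "0.002 -0.003 0.056 0 0 0 1" --pt "0.002 -0.003 0.056 0 0 0 1" --pt "0.002 -0.003 0.056 0 0 0 1" --newtons 60

```text
clock: 10.45
tcp_pos: [0.5123, -0.1206, 0.3334]
orientation: [-0.345, 3.121, 0.001]
contact_force: [0.0, 0.4, -0.5]
grip_width: 0.0113
```

```bash
python3 - <<'E'
from h import *
a=grab_frame('wrist');o=readout.get_obs();T=R.from_rotvec(o['orientation']).as_matrix();P=o['tcp_pos'];print(o['clock'],P.round(4),T.round(3)[:2],o['contact_force'].round(1))
b=grab_frame('side');c=grab_frame('top')
for n,f in zip('wst',(a,b,c)):
    for t,z in [('clip_tip',P[2]-.158),('boom_hole',.165)]:
        for d in tip_of(t,f)[:2]:
            q=atz(f,d['point'],z)
            if np.linalg.norm(q-P)<.25: print(n,t,np.round(d['point'],1),round(d['p'],2),(T.T@(q-P)).round(4))
def crop(f,x0,y0,w,h,W,H): return cv2.resize(f['img'][y0:y0+h,x0:x0+w,::-1],(W,H),interpolation=cv2.INTER_CUBIC)
print('expected tip, hole side', proj(b,P+T@[.0055,0,.158]),proj(b,[.5075,-.1205,.165]))
print('expected tip, hole wrist', proj(a,P+T@[.0055,0,.158]),proj(a,[.5075,-.1205,.165]))
cv2.imwrite('pics/g5.png',np.hstack([crop(a,230,140,100,125,400,500),crop(b,370,190,80,100,400,500)]))
E
```

```text
10.5 [ 0.5123 -0.1206  0.3334] [[-0.976 -0.218  0.001]
 [-0.218  0.976  0.001]] [ 0.8  0.3 -0.3]
w clip_tip [283.7 204. ] 0.94 [0.007 0.001 0.158]
w boom_hole [284.1 199.2] 0.55 [0.0082 0.0013 0.1684]
s boom_hole [410.9 252.2] 0.96 [ 0.0141 -0.0061  0.1683]
t clip_tip [342.9 137.4] 0.62 [-0.097   0.0922  0.1582]
t boom_hole [396.9 176.5] 0.89 [0.0039 0.0017 0.1684]
expected tip, hole side [412.63783153 242.39191145] [410.71582354 246.36257128]
expected tip, hole wrist [282.50631893 205.78504414] [283.87155094 202.923538  ]
```

View pics/g5.png

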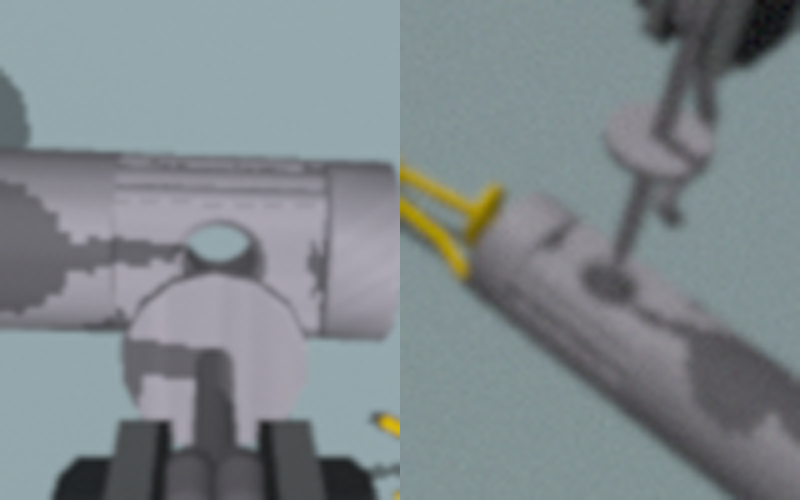

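In the side view the tip at about (413.6,243) projects down onto the hole centre at (412,246). In the wrist view the hole centre is at (286,204), about 1–2 mm off in tool y. I'll make a small correction and enter the hole.

step_arm --pt "0.003 0.002 0 0 0 0 1" --pt "0.003 0.002 0.01 0 0 0 1" --pt "0.003 0.002 0.02 0 0 0 1" --pt "0.003 0.002 0.03 0 0 0 1" --pt "0.003 0.002 0.04 0 0 0 1" --pt "0.003 0.002 0.05 0 0 0 1" --pt "0.003 0.002 0.05 0 0 0 1" --pt "0.003 0.002 0.05 0 0 0 1" --pt "0.003 0.002 0.05 0 0 0 1" --pt "0.003 0.002 0.05 0 0 0 1" --newtons 80

```text
clock: 12.15
tcp_pos: [0.5108, -0.12, 0.3085]
orientation: [-0.345, 3.121, 0.001]
contact_force: [0.8, 0.9, -1.7]
grip_width: 0.0108
```

```bash
python3 - <<'E'
from h import *
a=grab_frame('wrist');o=readout.get_obs();print(o['clock'],o['tcp_pos'].round(4),o['contact_force'].round(1),o['moment'].round(2),o['grip_width'])
b=grab_frame('side')
def crop(f,x0,y0,w,h,W,H): return cv2.resize(f['img'][y0:y0+h,x0:x0+w,::-1],(W,H),interpolation=cv2.INTER_CUBIC)
cv2.imwrite('pics/g6.png',np.hstack([crop(a,230,140,100,125,400,500),crop(b,370,190,80,100,400,500)]))
E
```

```text
12.2 [ 0.5107 -0.12    0.3085] [ 1.1  0.1 -1.5] [ 0.04 -0.3  -0.03] 0.010747041992662758
```

View pics/g6.png

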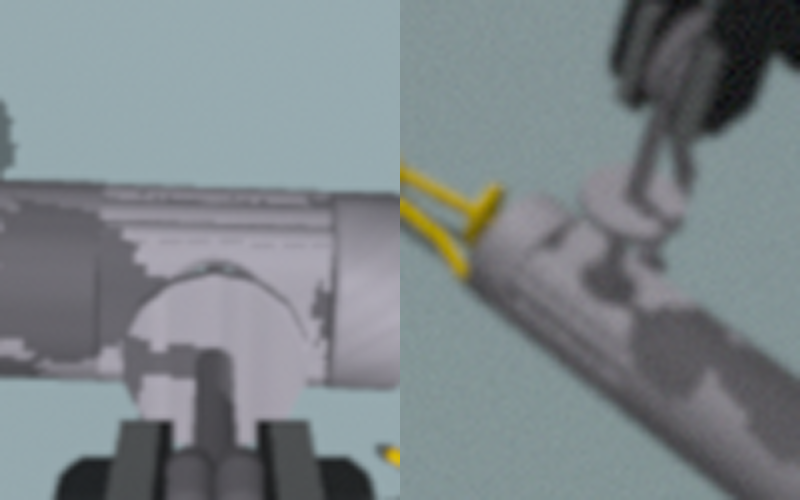

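The leg has entered the hole with no contact force. I'll push it down.

step_arm --pt "0 0 0.008 0 0 0 1" --pt "0 0 0.016 0 0 0 1" --pt "0 0 0.024 0 0 0 1" --pt "0 0 0.032 0 0 0 1" --pt "0 0 0.04 0 0 0 1" --pt "0 0 0.048 0 0 0 1" --pt "0 0 0.056 0 0 0 1" --pt "0 0 0.064 0 0 0 1" --pt "0 0 0.068 0 0 0 1" --pt "0 0 0.068 0 0 0 1" --newtons 80

```text
clock: 13.5
tcp_pos: [0.5105, -0.1199, 0.274]
orientation: [-0.345, 3.122, 0.001]
contact_force: [2.5, 0.9, -4.4]
grip_width: 0.011
```

```bash
python3 - <<'E'
from h import *
b=grab_frame('side');o=readout.get_obs();print(o['clock'],o['tcp_pos'].round(4),o['contact_force'].round(1),o['moment'].round(2),o['grip_width'])
c=grab_frame('wrist')
def crop(f,x0,y0,w,h,W,H): return cv2.resize(f['img'][y0:y0+h,x0:x0+w,::-1],(W,H),interpolation=cv2.INTER_CUBIC)
cv2.imwrite('pics/g7.png',np.hstack([crop(c,230,140,100,125,400,500),crop(b,370,190,80,100,400,500)]))
E
```

```text
13.55 [ 0.5105 -0.1199  0.2741] [ 2.2  0.4 -2.9] [ 0.04 -0.5  -0.02] 0.010724374156608554
```

View pics/g7.png

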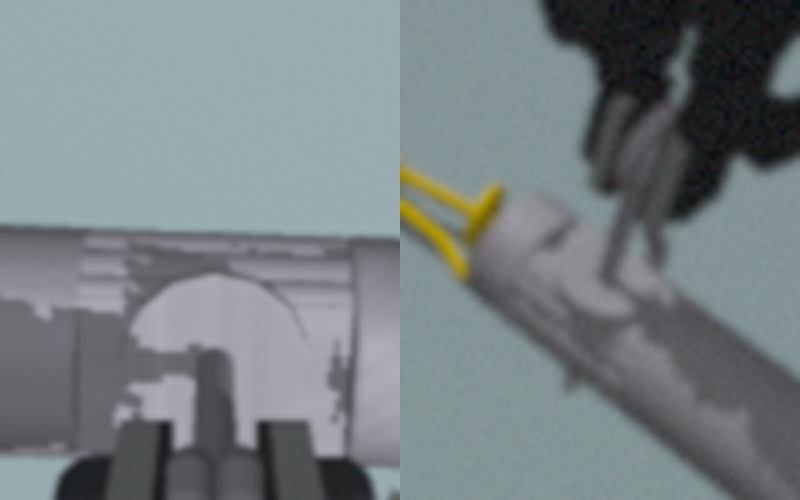

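The collar is almost on the boom and the tip shows below it. I'll push the last few mm gently until it makes contact.

step_arm --pt "0 0 0.001 0 0 0 1" --pt "0 0 0.002 0 0 0 1" --pt "0 0 0.003 0 0 0 1" --pt "0 0 0.004 0 0 0 1" --pt "0 0 0.005 0 0 0 1" --pt "0 0 0.006 0 0 0 1" --pt "0 0 0.006 0 0 0 1" --pt "0 0 0.006 0 0 0 1" --pt "0 0 0.006 0 0 0 1" --pt "0 0 0.006 0 0 0 1" --newtons 80

```text
clock: 14.85
tcp_pos: [0.5109, -0.12, 0.2735]
orientation: [-0.345, 3.12, 0.002]
contact_force: [-4.9, 2.1, 19.5]
grip_width: 0.0108
```

Contact at 19.5 N with the TCP at 0.2735, which puts the head about 70 mm above the axis, so the clip is seated. I'll release and retreat.

step_arm --pt "0 0 0 0 0 0 0" --pt "0 0 0 0 0 0 0" --pt "0 0 0 0 0 0 0" --pt "0 0 0 0 0 0 0" --pt "0 0 -0.05 0 0 0 0" --pt "0 0 -0.1 0 0 0 0" --pt "0 0 -0.15 0 0 0 0" --pt "0 0 -0.2 0 0 0 0" --pt "0 0 -0.25 0 0 0 0" --pt "0 0 -0.25 0 0 0 0"

```text
clock: 16.1
tcp_pos: [0.5113, -0.1205, 0.4]
orientation: [-0.344, 3.117, 0.002]
contact_force: [0.3, 0.2, -1.0]
grip_width: 0.0425
```

```bash
python3 - <<'E'
from h import *
a=grab_frame('wrist');o=readout.get_obs();print(o['clock'],o['tcp_pos'].round(4),o['contact_force'].round(1),o['grip_width'])
b=grab_frame('side')
for n,f in zip('ws',(a,b)):
    for t,z in [('clip_head',.219),('clip_tip',.115),('bent_end',.117)]:
        for d in tip_of(t,f)[:3]:
            q=atz(f,d['point'],z)
            if np.linalg.norm(q[:2]-[.5075,-.1205])<.06: print(n,t,np.round(d['point']),round(d['p'],2),q.round(3))
def crop(f,x0,y0,w,h,W,H): return cv2.resize(f['img'][y0:y0+h,x0:x0+w,::-1],(W,H),interpolation=cv2.INTER_CUBIC)
cv2.imwrite('pics/g8.png',np.hstack([crop(a,200,100,160,200,400,500),crop(b,370,190,80,100,400,500)]))
print('exp bent_end side',proj(b,[.5338,-.1148,.117]),'tip',proj(b,[.5075,-.1205,.115]))
E
```

```text
16.15 [ 0.5107 -0.1203  0.3986] [-0.8 -0.3  0.3] 0.04282091991473611
w clip_tip [285. 186.] 0.61 [ 0.519 -0.116  0.115]
exp bent_end side [414.51808274 258.00436057] tip [403.75522908 267.09149227]
```

View pics/g8.png

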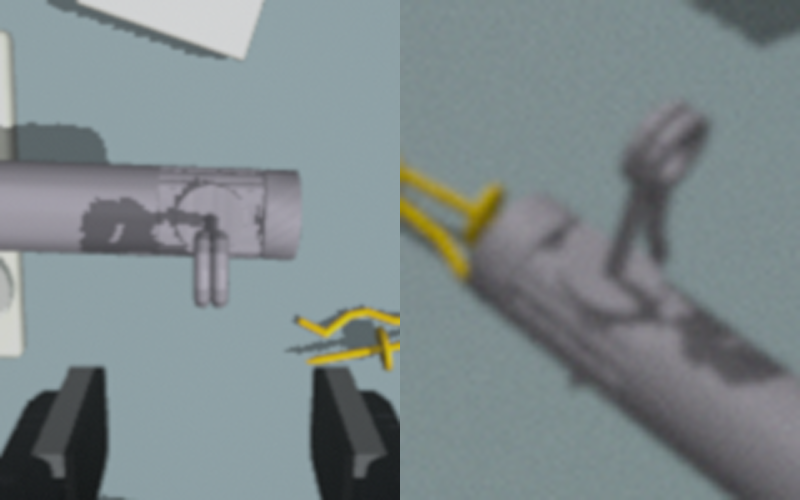

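The clip is released and standing upright with its collar flush on the boom. It's square across the boom, the tip protrudes below at about (406,266) in the side view, and the gripper is clear. Handing in.

```bash
python3 -c "
from bench import r
print(r.hand_in())"
```

```text
the job is handed in; nothing more can be done
None
```

I took the R-clip from the −y end of the rail and pushed its straight leg down through the boom's cross-hole until the collar met the boom. I then let go, backed off upward and handed the job in at about 16 s of the 35 s allowed. The hand-in gives no verdict.

- **Seating:** contact came at 19.5 N with the TCP at 0.2735 m. That puts the head about 70 mm above the boom axis, against the 69 mm target.
- **Last pictures:** the collar lies flush on the boom, the clip looks square across it, and the tip shows below. The open gripper is about 125 mm above its release height and touching nothing.
- **Not seen directly:** the end of the bent leg is hidden behind the boom. I infer it snapped in from the seat height and the downward pull at the wrist just before the collar met the boom.
- **Disagreements:** the tip appears about 2 px from where I expected it in the side view. One network detection put the tip about 12 mm off, but from the wrist camera the boom hides the tip, so I discounted it. Before insertion, the side and wrist cameras differed by a few mm on the alignment, and a closer look resolved it.

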